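# Change the paper roll on the studio dispenser

## Robot

A 7-joint arm with a two-finger parallel gripper is mounted at the origin on the work surface. World frame = base frame: x ahead of the robot, y to its left, z up, the work surface at z = 0. Lengths are in m, angles in degrees, forces in N, time in s.
With the tool pointing down it reaches from about 0.35 to 0.9 m from the base axis. Payload 8.1 kg.
Tool frame: the origin (TCP) lies where the fingers leave the gripper's body, on its centre line; the fingertips stand 73 mm ahead of it and the grasp point (between the pads) lies 54 mm ahead of it (env.tip_extent is the distance from the TCP to the fingertips, in m); z points along the fingers, y is the line along which they close (so a half turn about z gives the same grasp; the last joint's range is limited). The gripper opens to 85 mm and grips with 20 to 120 N. Pads are 22 mm wide; open, the fingers measure 114 mm over their backs; the gripper's body (76 mm by 85 mm) begins 54 mm behind the grasp point. The pads swing forward as they close: fully open they stand 13 mm farther back than shut.
Start: joints at [60.928, 24.895, 1.432, 90.138, -0.665, 64.973, -4.303], TCP at [0.246, -0.575, 0.304] pointing down, gripper open.
Joint ranges: [-149.89, 149.89], [-25.12, 119.58], [-72.63, 75.52], [4.76, 147.25], [-75.54, 255.54], [6.69, 114.76], [-157.13, 157.13]. Speed limits (degrees/s): [127.2, 127.2, 172.46, 172.46, 180, 180, 180].

## Interface

Orientations are given as [roll, pitch, yaw] about the fixed x, y, z axes, in that order (R = Rz(yaw) Ry(pitch) Rx(roll)).
In Python, from bench import env gives the robot as it stands. The module is installed in compiled form; this text tells all that it offers.
- The arm moves only by the tool play_rows, never from a script. Its argument "increments" is a list of rows, each a list of 7 numbers: the shift along the world's x, y, z as a fraction of full scale, then the turn, a rotation vector about the world's x, y, z as a fraction of full scale, then the closure, from -1 (fully open) to 1 (shut). A call has 1 to 10 rows; each row is the pose to reach, as a shift and turn from the pose commanded when the call began, turning the shorter way round; what a row does not reach only later rows make up. Full scale, the value 1, is 150 mm for a shift and 2 pi rad for a turn. A row lasts 1/10 s, in which the tool goes at most 50 mm and 8.59 degrees, less where a joint would pass 70% of its speed; a pose out of reach is approached as far as the arm can. A call with a number of a shift or a turn outside -1 to 1 is refused whole. A call with a gripper value outside its range is refused whole. The fingers move at their own pace and stop on an object; "force" is the grip in N (left out, the last holds). Time passes only in rows, so rows that repeat a pose let the fingers close. It gives the time, the measured TCP pose, the force, the opening and the grip force at its end, in the units of the state.
- env.get_obs(): the state, without advancing time (a new reading comes with each control period).
- env.camera(name): name is "scene" or "top"; returns a dict with "color" (400x640x3 uint8, red, green, blue), "fx", "fy", "cx", "cy" (pixels), "origin" and "rotation" of the camera in the world. Camera axes: x right, y down, z forward; pixel columns grow to the right and rows downward; lengths in m; the calibration is good to about 2 mm. A picture is of the moment at which its call begins. There is no depth.
- env.close_job(): hands the job in; it is judged then, once.
The state is a dict: "time_s": time; "joint_positions": joint angles; "qd": joint speeds; "tau": joint torques, N m; "ee_pos": TCP position; "orientation": TCP orientation; "ft_force": force on the tool from outside, world axes, zero at the start; "torque": the same for the moment, N m; "gripper_width": opening from 0.0 (shut) to 1.0 (fully open); "finger_force": force on a finger pad.
Only numpy, scipy, OpenCV 4.12 (cv2) and the standard library are available. Lean on these libraries where they do the work, as an engineer would, in place of code of your own. Each camera call takes 0.05 s, during which the arm holds its last target. There are 200 camera calls.

## Task

Change the paper roll on the dispenser stand: lift the spent bare cardboard core off the spindle and put it in the blue scrap box, and pull the red plug out of the top of the new white roll and put it in the scrap box too. Then lower the white roll gently over the spindle, without letting it drop, until it sits fully home and upright on the stand, and let go. Leave everything else on the bench where it is.

Things in the scene. Friction and masses are not known exactly. Their poses are not given: they have to be found in the camera images.
- stand: Fixed stand: grey round base 124 mm across, 14 high; in its centre a steel seat disc 52 across, top 20 mm above the bench; on it an upright steel spindle 20 across, 70 tall above the seat, its last 10 mm tapering to 8 across. Low tear bar (60 x 6 mm, top 30 mm above the bench) 52 mm from the spindle on the stand's +x side. Origin: centre of the underside, on the spindle axis; z up along it.
- seat (a point): Point on the spindle axis at the top of the seat disc, 20 mm above the bench: the centre of the roll's lower end lies here when it is home. z up along the spindle.
- core: Spent core: bare brown cardboard tube, outer diameter 30 mm, bore 24 mm, 54 mm long, about 20 g, loose over the spindle and standing on the seat at the start. Origin: its middle (27 mm from either end), on its axis; z along the axis.
- roll: New roll of white paper strip, rigid, standing upright on the bench: paper 56 mm across, 50 tall, on a cardboard core (30 outside, 24 bore right through, 54 long) that stands out 2 mm at either end; 70 to 140 g. Ends alike. Origin: its middle, on its axis, 27 mm from either end of the core; z along the axis.
- plug: Red end plug in the top of the white roll, 20 g: flange 34 mm across, 5 thick, lying on the core's top end; loose stub 18 across going 12 down into the bore; round grip 20 across rising 28 above the flange. Lifts straight out freely. Origin: centre of the flange's underside (54 mm above the bench at first); z up along the grip, whose top is at 33 mm.
- box: Fixed open blue plastic scrap box, 130 mm (x) by 150 mm (y) outside, 75 mm high, walls and floor 5 mm, flat paper scraps on its floor. Origin: centre of its underside; z up.
- kraft_roll: Bystander: roll of brown paper of the same shape and size as the white roll, without plug. Origin: its middle, 27 mm above the bench.
- modelling_tool: Bystander: wooden spatula-like modelling tool 170 mm long lying on the bench. Origin on its underside; x along it.
- glaze_jar: Bystander: closed blue jar with black cap, 64 mm across, 85 mm high. Origin: centre of its underside.
- beaker: Bystander: terracotta cup, 72 mm across, 80 mm high. Origin: centre of its underside.
- sanding_block: Bystander: cork sanding block 70 x 45 x 25 mm. Origin: centre of its underside.
Not all that is in view belongs to the job. Leave any purple or turquoise look-alike of the roll alone.

How it is judged (in metres and radians):
On the way, in this order (a step that is already met when the one before it is completed fails the run):
1. the spent core and the red plug both lie in the scrap box (x of core in the frame of box between -0.065 and 0.065 m and y of core in the frame of box between -0.075 and 0.075 m and z of core in the frame of box between 0 and 0.07 m and x of plug in the frame of box between -0.065 and 0.065 m and y of plug in the frame of box between -0.075 and 0.075 m and z of plug in the frame of box between 0 and 0.07 m), for 0.2 s.
2. the white roll sits fully home and upright on the spindle (horizontal distance between roll and seat below 0.005 m and z of roll in the frame of seat between 0.023 and 0.031 m and angle between the z axis of roll and the z axis of stand, either way round below 0.07 rad), for 0.2 s.
At the end, for the whole second after the job is handed in: Spent core and red plug lie inside the scrap box (origins within its walls, at most 70 mm above its underside). The white roll is on the spindle: axis within 5 mm and 0.07 rad of the spindle's, middle 23 to 31 mm above the seat. All three rest (under 30 mm/s) (all of step 1 and all of step 2 and linear speed of each of roll, core, plug below 0.03 m/s); the robot touches nothing.
It fails at once if the white roll is dropped down the spindle (faster than 0.45 m/s while on it) (linear speed of roll above 0.45 m/s and horizontal distance between roll and seat below 0.012 m and z of roll in the frame of seat below 0.097 m).
It fails at once if a bystander is shifted by more than 30 mm (distance of any of kraft_roll, modelling_tool, glaze_jar, beaker, sanding_block from where it was at the start of the episode above 0.03 m).
It fails at once if a bystander is knocked over (angle between any of kraft_roll, glaze_jar, beaker's own z axis and vertical above 0.6 rad).
It also fails if it takes over 72 s, if anything falls off the work surface, if the arm or the gripper's body presses on something with over 40 N, if the wrist force passes 120 N, or if a joint passes its speed limit or range.

## Working session

There is one attempt and no reset: what is moved stays moved. The work goes in short steps, Python scripts to look and compute and a tool call to move; the robot and the scene stay as the last step left them, time stands still between calls to the robot, and variables do not carry over. Pictures are saved under pics/ and viewed, at most 10 in all, crops included, and the job is handed in when it is done.

Besides the shell and the picture viewer there is one more tool, called as name(argument=value, ...), one argument or row to a line, values as JSON. play_rows: Moves the arm, as the interface text tells. Its arguments: {"type":"object","properties":{"increments":{"type":"array","items":{"type":"array","items":{"type":"number"}}},"force":{"type":"number"}},"required":["increments"]}

```bash
mkdir -p pics
python3 - <<'E'
from bench import env
import cv2,numpy as np
for n in("scene","top"):
    c=env.camera(n); cv2.imwrite(f"pics/{n}0.png",c["color"][:,:,::-1]); print(n,c["fx"],c["fy"],c["cx"],c["cy"],c["origin"],np.round(c["rotation"],4).tolist())
o=env.get_obs(); print(o, env.tip_extent)
E
```

```text
scene 467.1887585182967 467.1887585182967 319.89962801066207 197.55065911284407 [0.99339614 0.81356618 0.71377749] [-125.498, 1.1305, 150.1973]
top 433.47878737466294 433.47878737466294 320.90418841375737 200.86035822149927 [0.40324799 0.0459741  1.13801233] [-171.5053, -0.8441, -89.548]
{'time_s': 0.1, 'joint_positions': array([60.92716224, 24.9316725 ,  1.43025752, 90.18447724, -0.66282029,
       64.97262248, -4.30377411]), 'qd': array([ 0.02636571, -0.14383884,  0.04111787, -0.06080639, -0.0367103 ,
       -0.13926058, -0.03102217]), 'tau': array([ 2.11808117e-03, -6.71759105e+01,  1.02746755e+00, -3.16905999e+01,
        1.58353848e-02,  7.19485630e-03, -3.81493851e-05]), 'ee_pos': array([ 0.24597579, -0.57417872,  0.30320881]), 'orientation': array([-1.79919965e+02,  8.69744751e-03,  2.31907860e+01]), 'ft_force': array([ 0.40413258, -0.27075185, -0.43464157]), 'torque': array([ 0.04934175, -0.02242041,  0.0136405 ]), 'finger_force': 0.0, 'gripper_width': 0.997566678833928} 0.0726
```

View pics/scene0.png

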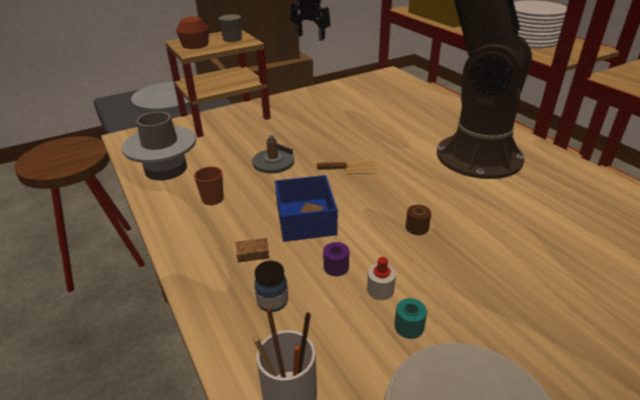

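View pics/top0.png

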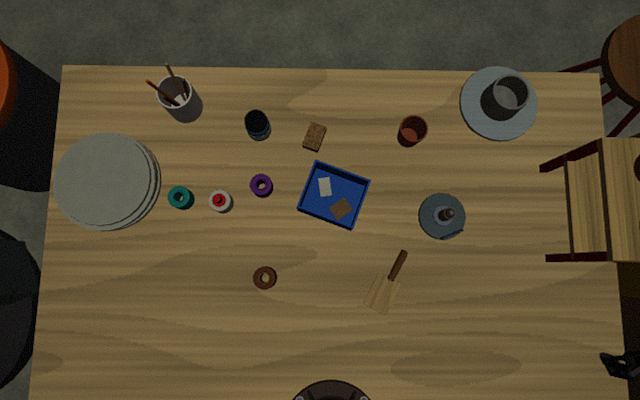

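The scene view shows the white roll with the red plug at (381,280), and in the top view it is at (220,200). Things it could be mistaken for, by scene pixel:
- purple roll at (336,258)
- turquoise roll at (410,317)
- brown kraft roll at (418,219)

I choose the white roll with the red plug. The core stands on the stand's spindle at scene (272,150), top (445,214). The box is at scene (306,207), top (334,194). I'll check both in one close crop.

```bash
cat > h.py <<'E'
from bench import env
import cv2,numpy as np
from scipy.spatial.transform import Rotation as R
class Cam:
    def __init__(s,n):
        c=env.camera(n); s.img=np.ascontiguousarray(c["color"][:,:,::-1]); s.f=c["fx"]; s.c=np.array([c["cx"],c["cy"]]); s.o=np.array(c["origin"]); s.R=R.from_euler("xyz",c["rotation"],degrees=True).as_matrix()
    def ray(s,p):
        d=s.R@np.r_[(np.array(p)-s.c)/s.f,1]; return d/np.linalg.norm(d)
    def plane(s,p,z):
        d=s.ray(p); return s.o+d*(z-s.o[2])/d[2]
    def proj(s,P):
        q=s.R.T@(np.array(P)-s.o); return q[:2]/q[2]*s.f+s.c
def tri(a,pa,b,pb):
    da,db=a.ray(pa),b.ray(pb); k=np.linalg.lstsq(np.c_[da,-db],b.o-a.o,rcond=None)[0]
    A,B=a.o+k[0]*da,b.o+k[1]*db; return (A+B)/2,np.linalg.norm(A-B)
def crop(c,x,y,w,h,k): return cv2.resize(c.img[y:y+h,x:x+w],None,fx=k,fy=k,interpolation=cv2.INTER_CUBIC)
def comps(m,minA=4):
    n,l,st,ce=cv2.connectedComponentsWithStats(m.astype(np.uint8))
    return [(st[i].tolist(),ce[i].round(2).tolist()) for i in range(1,n) if st[i][4]>=minA]
E
python3 - <<'E'
from h import *
s,t=Cam("scene"),Cam("top")
a=[crop(s,355,250,50,50,6),crop(s,245,127,60,50,6)]
b=[crop(t,195,175,50,50,6),crop(t,412,187,60,60,5)]
im=np.vstack([np.hstack(a),np.hstack(b)]); cv2.imwrite("pics/c1.png",im)
for n,c in(("s",s),("t",t)):
    h=cv2.cvtColor(c.img,cv2.COLOR_BGR2HSV); H,S,V=h[...,0],h[...,1],h[...,2]
    red=((H<6)|(H>174))&(S>170)&(V>90); print(n,"red",[k for k in comps(red,15)])
    blue=(H>108)&(H<125)&(S>150)&(V>40); print("blue",comps(blue,60))
    ok=blue.astype(np.uint8); cs=max(cv2.findContours(ok,0,2)[0],key=cv2.contourArea); print(cv2.minAreaRect(cs), cv2.approxPolyDP(cv2.convexHull(cs),4,True)[:,0].tolist())
E
```

```text
Traceback (most recent call last):
ValueError: all the input array dimensions except for the concatenation axis must match exactly, but along dimension 1, the array at index 0 has size 660 and the array at index 1 has size 600
```

Run:
```python
from h import *
s,t=Cam("scene"),Cam("top")
a=[crop(s,355,250,50,50,6),crop(s,245,127,60,50,6)]
b=[crop(t,195,175,50,50,6),crop(t,412,190,60,50,6)]
im=np.vstack([np.hstack(a),np.hstack(b)]); cv2.imwrite("pics/c1.png",im[:600])
for n,c in(("s",s),("t",t)):
    h=cv2.cvtColor(c.img,cv2.COLOR_BGR2HSV); H,S,V=h[...,0],h[...,1],h[...,2]
    red=((H<6)|(H>174))&(S>170)&(V>90); print(n,"red",[k for k in comps(red,15)])
    blue=(H>108)&(H<125)&(S>150)&(V>40); print("blue",comps(blue,60))
    ok=blue.astype(np.uint8); cs=max(cv2.findContours(ok,0,2)[0],key=cv2.contourArea); print(cv2.minAreaRect(cs), cv2.approxPolyDP(cv2.convexHull(cs),4,True)[:,0].tolist())
```

```text
s red [([378, 257, 9, 7, 48], [382.23, 260.42]), ([374, 266, 16, 11, 91], [381.42, 272.15])]
blue [([276, 181, 60, 36, 505], [299.02, 205.44])]
((305.47564697265625, 195.78048706054688), (35.89025115966797, 56.20964813232422), 83.6598129272461) [[276, 181], [331, 196], [335, 210], [281, 216]]
t red [([213, 194, 12, 12, 99], [218.2, 199.42])]
blue [([297, 160, 71, 68, 1814], [331.73, 195.95]), ([323, 163, 47, 24, 85], [346.39, 172.52])]
((333.3917541503906, 193.8814697265625), (59.51873016357422, 51.477596282958984), 21.03750991821289) [[315, 160], [367, 188], [352, 227], [297, 207]]
```

View pics/c1.png

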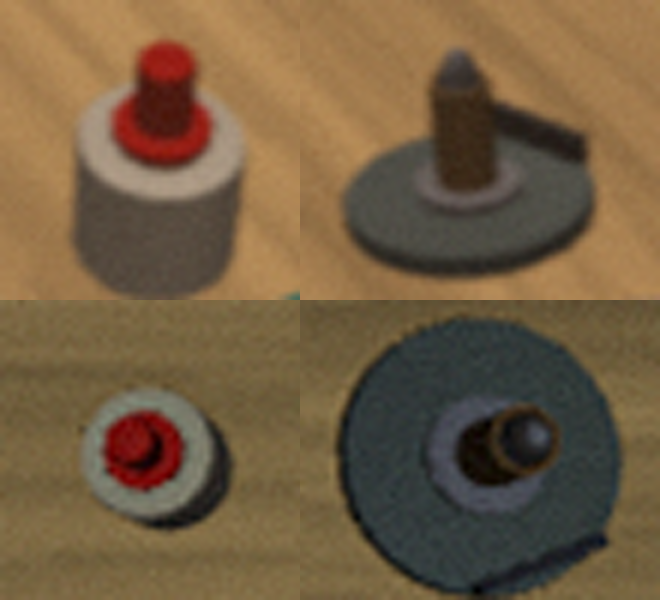

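The crop confirms the white roll with its red plug and the brown core on the spindle. Read off the crop:
- Grip top: scene (382.4,259.6), top (216.7,197.8).
- Core top rim centre: scene (271.5,141.5), top (449,212.8).

Run:
```python
from h import *
s,t=Cam("scene"),Cam("top")
def P(n,a,b): r,e=tri(s,a,t,b); print(n,r.round(4),"gap",round(e,4))
P("griptop z.087",(382.4,259.8),(216.7,197.8))
P("flangetop .059",(381.5,270.4),(218.3,199.4))
P("coretop .074",(271.5,141.5),(449,212.8))
P("seat .020",(272.5,157.5),(442.7,215.3))
P("base .014",(272.5,159.),(441.8,215.8))
for z,a,b in((.087,(382.4,259.8),(216.7,197.8)),(.052,(381.2,273.5),(219.2,200)),(.074,(271.5,141.5),(449,212.8)),(.02,(272.5,157.5),(442.7,215.3)),(.014,(272.5,159.),(441.8,215.8))):
    print(z,"scene",s.plane(a,z).round(4)[:2],"top",t.plane(b,z).round(4)[:2])
# box rim & others (top view)
for p in [(317,160),(371,181),(352,230),(297,209)]: print("boxrim",t.plane(p,.075).round(3)[:2])
for n,p,z in(("kraft",(265,277),.054),("purple",(261,184),.054),("turq",(180,197),.054),("jar",(256,118),.085),("beaker",(413,127),.08),("tool",(388,280),.01),("bar1",(463,231),.03),("bar2",(442,238.5),.03)): print(n,t.plane(p,z).round(3)[:2])
```

```text
griptop z.087 [0.5658 0.2869 0.0852] gap 0.0003
flangetop .059 [0.5664 0.2885 0.0583] gap 0.0016
coretop .074 [ 0.5364 -0.2882  0.0699] gap 0.0008
seat .020 [ 0.5369 -0.2885  0.0167] gap 0.0023
base .014 [ 0.5368 -0.288   0.0116] gap 0.0037
0.087 scene [0.5671 0.2883] top [0.5654 0.2866]
0.052 scene [0.5685 0.2897] top [0.5652 0.2881]
0.074 scene [ 0.5395 -0.2816] top [ 0.5355 -0.2867]
0.02 scene [ 0.5398 -0.2842] top [ 0.5355 -0.2869]
0.014 scene [ 0.5396 -0.2859] top [ 0.5349 -0.2863]
boxrim [0.666 0.042]
boxrim [ 0.614 -0.093]
boxrim [ 0.491 -0.045]
boxrim [0.541 0.09 ]
kraft [0.375 0.167]
purple [0.607 0.184]
turq [0.572 0.386]
jar [0.77  0.197]
beaker [ 0.754 -0.201]
tool [ 0.368 -0.143]
bar1 [ 0.494 -0.335]
bar2 [ 0.475 -0.28 ]
```

Stations: roll about (0.566, 0.2875), spindle about (0.537, -0.2875), box centre about (0.578, -0.002). The present yaw closes the fingers across the tear bar's direction, so no turn is needed. First, over the core.

play_rows(
  increments=[
    [0.25, 0.25, 0, 0, 0, 0, -1],
    [0.5, 0.5, 0, 0, 0, 0, -1],
    [0.75, 0.75, 0, 0, 0, 0, -1],
    [1, 1, 0, 0, 0, 0, -1],
    [1, 1, 0, 0, 0, 0, -1],
  ],
  force=25,
)

```text
time_s: 0.9
ee_pos: [0.4012, -0.4191, 0.3041]
orientation: [-179.9, -0.2, 23.7]
ft_force: [0.7, -0.1, 0.1]
gripper_width: 1.0
finger_force: 0.0
```

play_rows(
  increments=[
    [0.25, 0.25, -0.1, 0, 0, 0, -0.5],
    [0.5, 0.5, -0.2, 0, 0, 0, -0.3],
    [0.75, 0.75, -0.4, 0, 0, 0, -0.3],
    [0.94, 0.91, -0.6, 0, 0, 0, -0.3],
    [0.94, 0.91, -0.6, 0, 0, 0, -0.3],
    [0.94, 0.91, -0.6, 0, 0, 0, -0.3],
    [0.94, 0.91, -0.6, 0, 0, 0, -0.3],
  ],
)

```text
time_s: 1.6
ee_pos: [0.5365, -0.2892, 0.2141]
orientation: [180.0, 0.1, 23.1]
ft_force: [-0.6, -0.3, -1.0]
gripper_width: 0.648
finger_force: 0.0
```

play_rows(
  increments=[
    [0, 0.01, -0.2, 0, 0, 0, -0.3],
    [0, 0.01, -0.4, 0, 0, 0, -0.3],
    [0, 0.01, -0.55, 0, 0, 0, -0.3],
    [0, 0.01, -0.65, 0, 0, 0, -0.3],
    [0, 0.01, -0.65, 0, 0, 0, -0.3],
    [0, 0.01, -0.65, 0, 0, 0, 1],
    [0, 0.01, -0.65, 0, 0, 0, 1],
    [0, 0.01, -0.65, 0, 0, 0, 1],
    [0, 0.01, -0.65, 0, 0, 0, 1],
    [0, 0.01, -0.65, 0, 0, 0, 1],
  ],
)

```text
time_s: 2.6
ee_pos: [0.5378, -0.2873, 0.118]
orientation: [179.9, -0.1, 23.2]
ft_force: [-1.8, -1.0, 7.5]
gripper_width: 0.337
finger_force: 25.0
```

play_rows(
  increments=[
    [0, 0, 0, 0, 0, 0, 1],
    [0, 0, 0, 0, 0, 0, 1],
    [0, 0, 0, 0, 0, 0, 1],
  ],
)

```text
time_s: 2.9
ee_pos: [0.5378, -0.2873, 0.118]
orientation: [179.9, -0.1, 23.2]
ft_force: [-1.9, -1.3, 7.6]
gripper_width: 0.341
finger_force: 25.0
```

Gripped at 29 mm opening, which matches the core. Lift straight up.

play_rows(
  increments=[
    [0, 0, 0.06, 0, 0, 0, 1],
    [0, 0, 0.15, 0, 0, 0, 1],
    [0, 0, 0.27, 0, 0, 0, 1],
    [0, 0, 0.4, 0, 0, 0, 1],
    [0, 0, 0.53, 0, 0, 0, 1],
    [0, 0, 0.66, 0, 0, 0, 1],
    [0, 0, 0.75, 0, 0, 0, 1],
    [0, 0, 0.8, 0, 0, 0, 1],
    [0, 0, 0.8, 0, 0, 0, 1],
  ],
)

```text
time_s: 3.8
ee_pos: [0.5375, -0.2866, 0.2376]
orientation: [179.9, -0.1, 23.2]
ft_force: [-0.8, -0.2, 0.1]
gripper_width: 0.34
finger_force: 25.0
```

Run:
```python
from h import *
s,t=Cam("scene"),Cam("top")
cv2.imwrite("pics/c2.png",np.hstack([crop(s,225,70,90,110,4),crop(t,405,160,90,110,4)]))
```

```text
(no output)
```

View pics/c2.png

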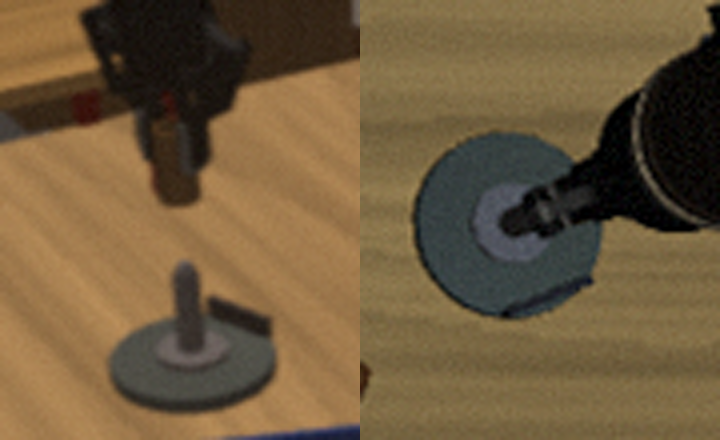

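The crop shows the core upright in the fingers, clear of the bare spindle (scene about (271,137)). Next, carry it to the box.

play_rows(
  increments=[
    [0.02, 0.12, 0, 0, 0, 0, 1],
    [0.04, 0.3, 0, 0, 0, 0, 1],
    [0.06, 0.5, 0, 0, 0, 0, 1],
    [0.08, 0.75, 0, 0, 0, 0, 1],
    [0.1, 1, 0, 0, 0, 0, 1],
  ],
)

```text
time_s: 4.4
ee_pos: [0.5516, -0.1354, 0.2353]
orientation: [-179.9, 0.1, 23.1]
ft_force: [-0.0, -0.7, -0.8]
gripper_width: 0.334
finger_force: 25.0
```

play_rows(
  increments=[
    [0.03, 0.25, 0, 0, 0, 0, 1],
    [0.06, 0.5, 0, 0, 0, 0, 1],
    [0.08, 0.64, 0, 0, 0, 0, 1],
    [0.1, 0.71, -0.1, 0, 0, 0, 1],
    [0.1, 0.71, -0.3, 0, 0, 0, 1],
    [0.1, 0.71, -0.5, 0, 0, 0, 1],
    [0.1, 0.71, -0.65, 0, 0, 0, 1],
    [0.1, 0.71, -0.65, 0, 0, 0, 1],
  ],
)

```text
time_s: 5.2
ee_pos: [0.5646, -0.03, 0.1351]
orientation: [-179.8, 0.4, 23.2]
ft_force: [-0.6, -0.3, -0.1]
gripper_width: 0.335
finger_force: 25.0
```

play_rows(
  increments=[
    [0, 0, 0, 0, 0, 0, 0],
    [0, 0, 0, 0, 0, 0, 0],
    [0, 0, 0, 0, 0, 0, 0],
    [0, 0, 0.2, 0, 0, 0, 0],
    [0, 0, 0.45, 0, 0, 0, 0],
    [0, 0, 0.65, 0, 0, 0, 0],
  ],
)

```text
time_s: 5.8
ee_pos: [0.5675, -0.03, 0.2392]
orientation: [179.9, -0.1, 23.2]
ft_force: [-0.3, 0.1, -1.2]
gripper_width: 0.499
finger_force: 0.0
```

Run:
```python
from h import *
s=Cam("scene")
cv2.imwrite("pics/c3.png",crop(s,255,110,110,140,4))
```

```text
(no output)
```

View pics/c3.png

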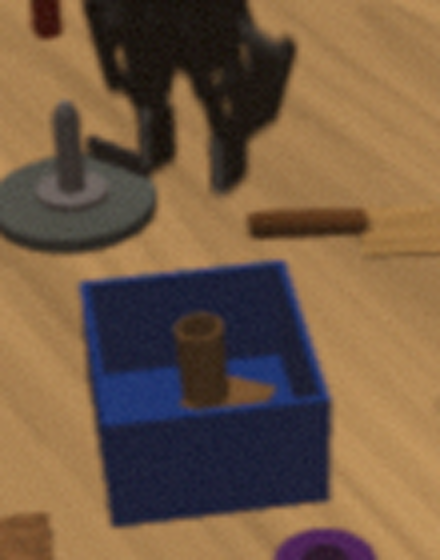

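The core stands upright in the box (scene about (305,200)). Now over to the plug.

play_rows(
  increments=[
    [0, 0.25, 0, 0, 0, 0, 0],
    [0, 0.5, 0, 0, 0, 0, 0],
    [0, 0.75, 0, 0, 0, 0, 0],
    [-0.01, 1, 0, 0, 0, 0, 0],
  ],
)

```text
time_s: 6.25
ee_pos: [0.5658, 0.1214, 0.2374]
orientation: [180.0, -0.1, 23.2]
ft_force: [1.0, -0.1, 0.1]
gripper_width: 0.501
finger_force: 0.0
```

play_rows(
  increments=[
    [0, 0.3, 0, 0, 0, 0, 0],
    [0, 0.6, 0, 0, 0, 0, 0],
    [0, 0.9, 0, 0, 0, 0, 0],
    [0, 1, 0, 0, 0, 0, 0],
    [0, 1, 0, 0, 0, 0, 0],
  ],
)

```text
time_s: 6.75
ee_pos: [0.5648, 0.2737, 0.237]
orientation: [-179.9, -0.1, 23.5]
ft_force: [-0.3, 0.2, -0.1]
gripper_width: 0.504
finger_force: 0.0
```

play_rows(
  increments=[
    [0, 0.115, 0, 0, 0, 0, 0],
    [0, 0.115, -0.2, 0, 0, 0, 0],
    [0, 0.115, -0.3, 0, 0, 0, 0],
    [0, 0.115, -0.3, 0, 0, 0, 0],
    [0, 0.115, -0.3, 0, 0, 0, 0],
  ],
)

```text
time_s: 7.25
ee_pos: [0.566, 0.2864, 0.1916]
orientation: [180.0, 0.0, 23.1]
ft_force: [-0.8, 0.3, 1.2]
gripper_width: 0.501
finger_force: 0.0
```

play_rows(
  increments=[
    [0, 0.005, -0.15, 0, 0, 0, 0],
    [0, 0.005, -0.28, 0, 0, 0, 0],
    [0, 0.005, -0.365, 0, 0, 0, 0],
    [0, 0.005, -0.365, 0, 0, 0, 0],
    [0, 0.005, -0.365, 0, 0, 0, 0.6],
    [0, 0.005, -0.365, 0, 0, 0, 1],
    [0, 0.005, -0.365, 0, 0, 0, 1],
    [0, 0.005, -0.365, 0, 0, 0, 1],
    [0, 0.005, -0.365, 0, 0, 0, 1],
    [0, 0.005, -0.365, 0, 0, 0, 1],
  ],
  force=20,
)

```text
time_s: 8.25
ee_pos: [0.5663, 0.2884, 0.1379]
orientation: [-180.0, -0.1, 23.2]
ft_force: [-0.1, -0.5, 6.2]
gripper_width: 0.224
finger_force: 21.3
```

Run:
```python
from h import *
s,t=Cam("scene"),Cam("top")
cv2.imwrite("pics/c4.png",np.hstack([crop(s,340,215,90,90,4),crop(t,190,160,90,90,4)]))
```

```text
(no output)
```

View pics/c4.png

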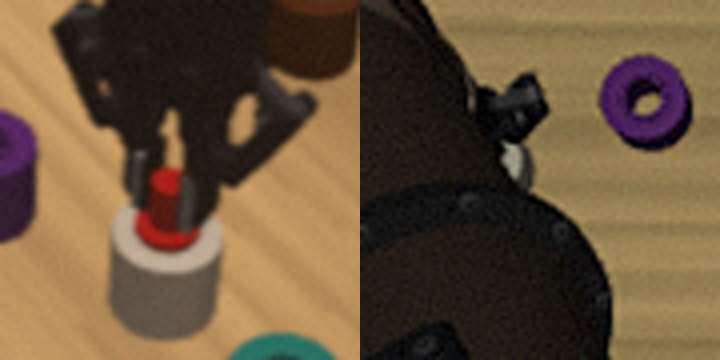

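Grip closed on 19 mm, with the plug's grip between the pads. Lift and carry.

play_rows(
  increments=[
    [0, 0, 0.06, 0, 0, 0, 1],
    [0, 0, 0.15, 0, 0, 0, 1],
    [0, 0, 0.27, 0, 0, 0, 1],
    [0, 0, 0.4, 0, 0, 0, 1],
    [0, 0, 0.53, 0, 0, 0, 1],
    [0, 0, 0.6, 0, 0, 0, 1],
    [0.03, -0.12, 0.65, 0, 0, 0, 1],
    [0.06, -0.3, 0.65, 0, 0, 0, 1],
    [0.1, -0.55, 0.65, 0, 0, 0, 1],
    [0.15, -0.8, 0.65, 0, 0, 0, 1],
  ],
)

```text
time_s: 9.35
ee_pos: [0.5879, 0.1672, 0.2346]
orientation: [-180.0, -0.0, 23.3]
ft_force: [1.3, -0.9, -0.9]
gripper_width: 0.223
finger_force: 20.9
```

Run:
```python
from h import *
s,t=Cam("scene"),Cam("top")
h=cv2.cvtColor(s.img,cv2.COLOR_BGR2HSV); H,S,V=h[...,0],h[...,1],h[...,2]
print(comps(((H<6)|(H>174))&(S>170)&(V>90),15), s.proj([0.587,0.167,0.155]))
# new roll bore/top outline seen in both views
for n,c,x0,y0,x1,y1 in(("s",s,355,245,408,302),("t",t,200,180,242,222)):
    h=cv2.cvtColor(c.img,cv2.COLOR_BGR2HSV); m=(h[...,1]<75)&(h[...,2]>95); k=np.zeros_like(m); k[y0:y1,x0:x1]=m[y0:y1,x0:x1]
    print(n,comps(k,20))
    cs=max(cv2.findContours(k.astype(np.uint8),0,1)[0],key=cv2.contourArea); print(cv2.fitEllipse(cs))
cv2.imwrite("pics/c5.png",np.hstack([crop(s,355,245,55,60,6),crop(t,192,170,55,60,6)]))
```

```text
[([337, 190, 7, 7, 34], [340.06, 192.74]), ([334, 202, 15, 10, 70], [340.19, 206.36])] [340.81220982 203.11209167]
s [([368, 264, 27, 21, 295], [381.25, 274.56]), ([379, 285, 10, 14, 34], [383.15, 291.21])]
((381.278076171875, 273.7817077636719), (19.61440086364746, 26.6402645111084), 98.03588104248047)
t [([208, 190, 18, 21, 168], [215.13, 201.23])]
((216.98614501953125, 200.60394287109375), (15.924005508422852, 19.3615779876709), 162.4215850830078)
```

View pics/c5.png

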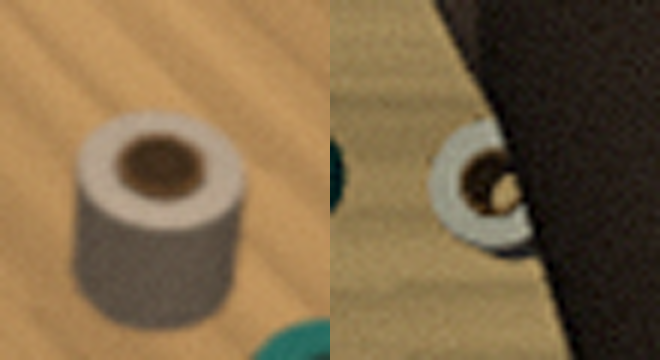

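The roll is standing open-bored and the plug is in the fingers (scene about (340,200)). Drop the plug in the box beside the core.

play_rows(
  increments=[
    [0, -0.3, 0, 0, 0, 0, 1],
    [0, -0.55, 0, 0, 0, 0, 1],
    [0, -0.78, 0, 0, 0, 0, 1],
    [0.02, -0.92, 0, 0, 0, 0, 1],
    [0.02, -0.92, -0.25, 0, 0, 0, 1],
    [0.02, -0.92, -0.45, 0, 0, 0, 1],
    [0.02, -0.92, -0.62, 0, 0, 0, 1],
    [0.02, -0.92, -0.62, 0, 0, 0, 1],
    [0.02, -0.92, -0.62, 0, 0, 0, 1],
  ],
)

```text
time_s: 10.35
ee_pos: [0.5912, 0.0304, 0.1416]
orientation: [-180.0, 0.0, 23.2]
ft_force: [0.6, -0.2, 0.4]
gripper_width: 0.227
finger_force: 20.9
```

play_rows(
  increments=[
    [0, 0, 0, 0, 0, 0, 0.2],
    [0, 0, 0, 0, 0, 0, 0.2],
    [0, 0, 0, 0, 0, 0, 0.2],
    [0, 0, 0.2, 0, 0, 0, 0.2],
    [0, 0, 0.45, 0, 0, 0, 0],
    [0, 0, 0.65, 0, 0, 0, -0.5],
    [0, 0.25, 0.65, 0, 0, 0, -1],
    [0, 0.5, 0.65, 0, 0, 0, -1],
    [0, 0.75, 0.65, 0, 0, 0, -1],
    [0, 1, 0.65, 0, 0, 0, -1],
  ],
)

```text
time_s: 11.35
ee_pos: [0.5911, 0.1814, 0.2396]
orientation: [180.0, -0.1, 23.2]
ft_force: [0.5, 0.5, -0.6]
gripper_width: 1.002
finger_force: 0.0
```

Run:
```python
from h import *
s,t=Cam("scene"),Cam("top")
cv2.imwrite("pics/c6.png",np.hstack([crop(s,255,120,95,125,4),crop(t,285,140,100,125,4)]))
```

```text
(no output)
```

View pics/c6.png

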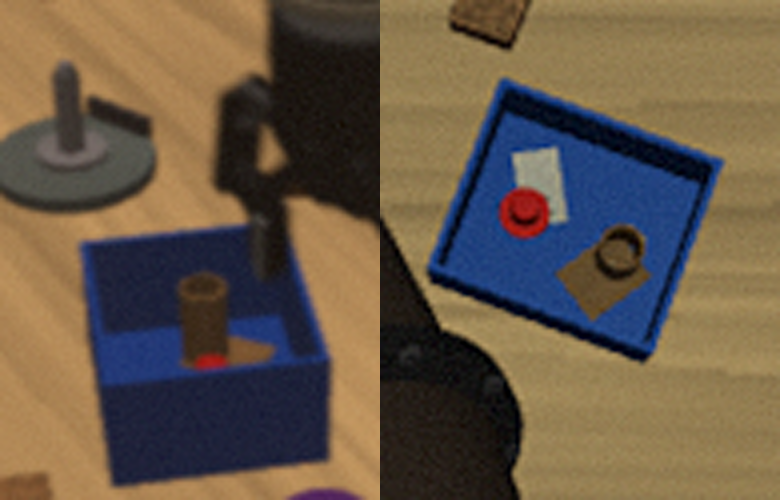

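Both scrap items lie in the box: the plug at top about (416,193) and the core at top about (440,203). Now the roll.

play_rows(
  increments=[
    [-0.05, 0.25, 0, 0, 0, 0, -0.95],
    [-0.1, 0.5, 0, 0, 0, 0, -0.95],
    [-0.168, 0.71, 0, 0, 0, 0, -0.95],
    [-0.168, 0.71, -0.25, 0, 0, 0, -0.95],
    [-0.168, 0.71, -0.45, 0, 0, 0, -0.95],
    [-0.168, 0.71, -0.45, 0, 0, 0, -0.95],
  ],
)

```text
time_s: 12.05
ee_pos: [0.564, 0.285, 0.1677]
orientation: [179.9, 0.4, 23.2]
ft_force: [-0.6, -0.9, -0.2]
gripper_width: 0.973
finger_force: 0.0
```

play_rows(
  increments=[
    [0, 0, -0.15, 0, 0, 0, -0.95],
    [0, 0, -0.3, 0, 0, 0, -0.95],
    [0, 0, -0.43, 0, 0, 0, -0.95],
    [0, 0, -0.54, 0, 0, 0, -0.95],
    [0, 0, -0.54, 0, 0, 0, -0.95],
    [0, 0, -0.54, 0, 0, 0, -0.6],
    [0, 0, -0.54, 0, 0, 0, -0.4],
    [0, 0, -0.54, 0, 0, 0, -0.3],
    [0, 0, -0.54, 0, 0, 0, 0],
    [0, 0, -0.54, 0, 0, 0, 1],
  ],
  force=35,
)

```text
time_s: 13.05
ee_pos: [0.5669, 0.2869, 0.0923]
orientation: [-180.0, -0.2, 23.2]
ft_force: [-0.9, -1.1, 7.0]
gripper_width: 0.654
finger_force: 35.6
```

play_rows(
  increments=[
    [0, 0, 0, 0, 0, 0, 1],
    [0, 0, 0, 0, 0, 0, 1],
    [0, 0, 0, 0, 0, 0, 1],
    [0, 0, 0, 0, 0, 0, 1],
  ],
)

```text
time_s: 13.45
ee_pos: [0.5669, 0.287, 0.0923]
orientation: [-180.0, -0.2, 23.2]
ft_force: [-1.1, -0.6, 7.4]
gripper_width: 0.656
finger_force: 35.6
```

Gripped at 56 mm. Lift the roll and carry it to the spindle.

play_rows(
  increments=[
    [0, 0, 0.05, 0, 0, 0, 1],
    [0, 0, 0.13, 0, 0, 0, 1],
    [0, 0, 0.25, 0, 0, 0, 1],
    [0, 0, 0.4, 0, 0, 0, 1],
    [0, 0, 0.55, 0, 0, 0, 1],
    [0, 0, 0.7, 0, 0, 0, 1],
    [0, 0, 0.82, 0, 0, 0, 1],
    [0, 0, 0.92, 0, 0, 0, 1],
    [0, 0, 0.98, 0, 0, 0, 1],
    [0, 0, 0.98, 0, 0, 0, 1],
  ],
)

```text
time_s: 14.45
ee_pos: [0.5665, 0.2868, 0.2392]
orientation: [-180.0, -0.2, 23.2]
ft_force: [-0.6, 0.2, -1.1]
gripper_width: 0.657
finger_force: 37.3
```

play_rows(
  increments=[
    [0, -0.04, 0, 0, 0, 0, 1],
    [0, -0.12, 0, 0, 0, 0, 1],
    [0, -0.22, 0, 0, 0, 0, 1],
    [0, -0.33, 0, 0, 0, 0, 1],
    [0, -0.45, 0, 0, 0, 0, 1],
    [0, -0.57, 0, 0, 0, 0, 1],
    [0, -0.69, 0, 0, 0, 0, 1],
    [0, -0.81, 0, 0, 0, 0, 1],
    [0, -0.93, 0, 0, 0, 0, 1],
  ],
)

```text
time_s: 15.35
ee_pos: [0.5659, 0.1453, 0.2373]
orientation: [180.0, -0.0, 23.2]
ft_force: [-0.2, -0.5, -0.7]
gripper_width: 0.649
finger_force: 37.3
```

play_rows(
  increments=[
    [0, -0.12, 0, 0, 0, 0, 1],
    [0, -0.24, 0, 0, 0, 0, 1],
    [0, -0.36, 0, 0, 0, 0, 1],
    [0, -0.48, 0, 0, 0, 0, 1],
    [-0.02, -0.6, 0, 0, 0, 0, 1],
    [-0.04, -0.72, 0, 0, 0, 0, 1],
    [-0.06, -0.84, 0, 0, 0, 0, 1],
    [-0.08, -0.93, 0, 0, 0, 0, 1],
  ],
)

```text
time_s: 16.15
ee_pos: [0.5536, 0.0054, 0.2372]
orientation: [180.0, 0.0, 23.1]
ft_force: [-0.9, -0.4, -1.1]
gripper_width: 0.654
finger_force: 37.3
```

play_rows(
  increments=[
    [0, -0.12, 0, 0, 0, 0, 1],
    [0, -0.24, 0, 0, 0, 0, 1],
    [0, -0.36, 0, 0, 0, 0, 1],
    [0, -0.48, 0, 0, 0, 0, 1],
    [-0.02, -0.6, 0, 0, 0, 0, 1],
    [-0.04, -0.72, 0, 0, 0, 0, 1],
    [-0.06, -0.84, 0, 0, 0, 0, 1],
    [-0.08, -0.93, 0, 0, 0, 0, 1],
  ],
)

```text
time_s: 16.95
ee_pos: [0.5415, -0.1336, 0.2372]
orientation: [180.0, 0.0, 23.1]
ft_force: [0.0, -0.5, -0.9]
gripper_width: 0.656
finger_force: 37.3
```

play_rows(
  increments=[
    [0, -0.12, 0, 0, 0, 0, 1],
    [0, -0.26, 0, 0, 0, 0, 1],
    [-0.01, -0.42, 0, 0, 0, 0, 1],
    [-0.02, -0.58, 0, 0, 0, 0, 1],
    [-0.02, -0.74, 0, 0, 0, 0, 1],
    [-0.02, -0.88, 0, 0, 0, 0, 1],
    [-0.02, -0.97, 0, 0, 0, 0, 1],
    [-0.02, -1, 0, 0, 0, 0, 1],
    [-0.02, -1, 0, 0, 0, 0, 1],
    [-0.02, -1, 0, 0, 0, 0, 1],
  ],
)

```text
time_s: 17.95
ee_pos: [0.5392, -0.2807, 0.2371]
orientation: [-180.0, -0.0, 23.3]
ft_force: [-0.3, 0.2, -0.4]
gripper_width: 0.653
finger_force: 37.3
```

Run:
```python
from h import *
s,t=Cam("scene"),Cam("top")
o=env.get_obs(); p=o["ee_pos"]; print(p.round(4),o["orientation"].round(2))
# spindle tip & expected roll bottom centre in scene
print("tip exp",s.proj([.537,-.2875,.09]).round(1),"roll bottom (paper) exp",s.proj([p[0],p[1],p[2]-.0893]).round(1),"sides",[ (s.proj([p[0]+k*.028*.86,p[1]-k*.028*.5,p[2]-.07])).round(1).tolist() for k in(-1,1)])
cv2.imwrite("pics/c7.png",np.hstack([crop(s,235,70,75,100,5),crop(t,405,160,75,100,5)]))
```

```text
[ 0.5392 -0.2806  0.2372] [-1.7997e+02 -2.0000e-02  2.3290e+01]
tip exp [271.  135.4] roll bottom (paper) exp [269.6 117.9] sides [[279.2, 111.3], [258.9, 111.6]]
```

View pics/c7.png

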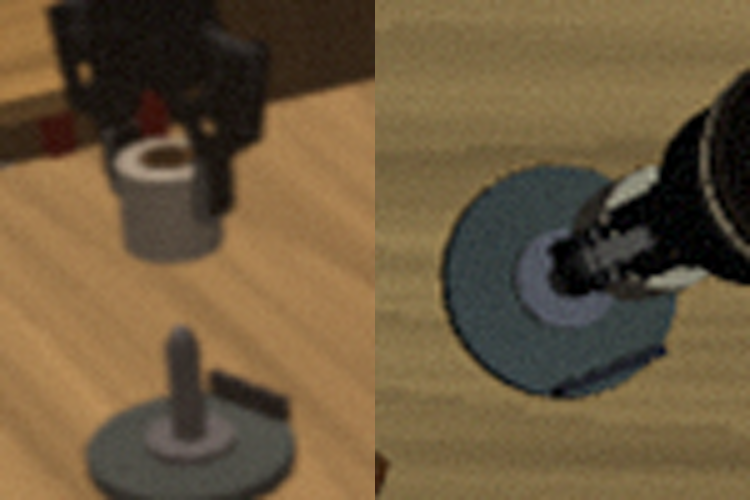

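The roll is upright in the grip, and the bare spindle's tip at scene (271,136.5) agrees with (0.537,-0.2875). Align, then lower past the tip while watching the force.

play_rows(
  increments=[
    [-0.008, -0.02, 0, 0, 0, 0, 1],
    [-0.015, -0.045, -0.05, 0, 0, 0, 1],
    [-0.015, -0.045, -0.12, 0, 0, 0, 1],
    [-0.015, -0.045, -0.2, 0, 0, 0, 1],
    [-0.015, -0.045, -0.27, 0, 0, 0, 1],
    [-0.015, -0.045, -0.33, 0, 0, 0, 1],
    [-0.015, -0.045, -0.38, 0, 0, 0, 1],
    [-0.015, -0.045, -0.42, 0, 0, 0, 1],
    [-0.015, -0.045, -0.45, 0, 0, 0, 1],
    [-0.015, -0.045, -0.47, 0, 0, 0, 1],
  ],
)

```text
time_s: 19.05
ee_pos: [0.5367, -0.2887, 0.1664]
orientation: [-180.0, 0.0, 23.2]
ft_force: [-0.2, 0.2, -1.4]
gripper_width: 0.656
finger_force: 37.3
```

play_rows(
  increments=[
    [0, 0, -0.02, 0, 0, 0, 1],
    [0, 0, -0.05, 0, 0, 0, 1],
    [0, 0, -0.09, 0, 0, 0, 1],
    [0, 0, -0.13, 0, 0, 0, 1],
    [0, 0, -0.16, 0, 0, 0, 1],
    [0, 0, -0.18, 0, 0, 0, 1],
    [0, 0, -0.18, 0, 0, 0, 1],
  ],
)

```text
time_s: 19.75
ee_pos: [0.5364, -0.2886, 0.1391]
orientation: [-180.0, 0.0, 23.2]
ft_force: [1.0, -0.7, -0.8]
gripper_width: 0.654
finger_force: 37.3
```

No side force, so the roll is on the spindle. Keep lowering to the seat.

play_rows(
  increments=[
    [0, 0, -0.03, 0, 0, 0, 1],
    [0, 0, -0.07, 0, 0, 0, 1],
    [0, 0, -0.11, 0, 0, 0, 1],
    [0, 0, -0.14, 0, 0, 0, 1],
    [0, 0, -0.155, 0, 0, 0, 1],
    [0, 0, -0.165, 0, 0, 0, 1],
    [0, 0, -0.17, 0, 0, 0, 1],
    [0, 0, -0.175, 0, 0, 0, 1],
    [0, 0, -0.175, 0, 0, 0, 1],
  ],
)

```text
time_s: 20.65
ee_pos: [0.5367, -0.2887, 0.1135]
orientation: [180.0, -0.0, 23.2]
ft_force: [-0.1, 1.5, -0.4]
gripper_width: 0.654
finger_force: 37.3
```

play_rows(
  increments=[
    [0, 0, -0.004, 0, 0, 0, 1],
    [0, 0, -0.008, 0, 0, 0, 1],
    [0, 0, -0.012, 0, 0, 0, 1],
    [0, 0, -0.014, 0, 0, 0, 1],
    [0, 0, -0.014, 0, 0, 0, 1],
  ],
)

```text
time_s: 21.15
ee_pos: [0.5368, -0.2888, 0.1123]
orientation: [180.0, -0.0, 23.2]
ft_force: [-3.1, 1.8, 9.4]
gripper_width: 0.652
finger_force: 38.1
```

Seated: 9 N upward at exactly the expected height. Release and withdraw.

play_rows(
  increments=[
    [0, 0, 0, 0, 0, 0, -0.4],
    [0, 0, 0, 0, 0, 0, -0.7],
    [0, 0, 0, 0, 0, 0, -0.9],
    [0, 0, 0, 0, 0, 0, -0.9],
    [0, 0, 0, 0, 0, 0, -0.9],
    [0, 0, 0.1, 0, 0, 0, -0.9],
    [0, 0, 0.3, 0, 0, 0, -0.9],
    [0, 0, 0.6, 0, 0, 0, -0.9],
    [0, 0, 0.85, 0, 0, 0, -0.9],
    [0, 0, 1, 0, 0, 0, -0.9],
  ],
)

```text
time_s: 22.15
ee_pos: [0.5375, -0.2891, 0.266]
orientation: [179.8, -0.2, 23.2]
ft_force: [-0.2, -0.2, -0.1]
gripper_width: 0.95
finger_force: 0.0
```

play_rows(
  increments=[
    [-0.2, -0.2, 0.1, 0, 0, 0, -0.9],
    [-0.5, -0.5, 0.2, 0, 0, 0, -0.9],
    [-0.8, -0.8, 0.2, 0, 0, 0, -0.9],
    [-1, -1, 0.2, 0, 0, 0, -0.9],
    [-1, -1, 0.2, 0, 0, 0, -0.9],
  ],
)

```text
time_s: 22.65
ee_pos: [0.3819, -0.4428, 0.293]
orientation: [179.9, 0.1, 22.8]
ft_force: [0.6, 0.2, -0.1]
gripper_width: 0.948
finger_force: 0.0
```

Run:
```python
from h import *
s,t=Cam("scene"),Cam("top")
cv2.imwrite("pics/c8.png",np.hstack([crop(s,235,110,105,140,3.8),crop(t,385,145,100,140,3.8)]))
```

```text
(no output)
```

View pics/c8.png

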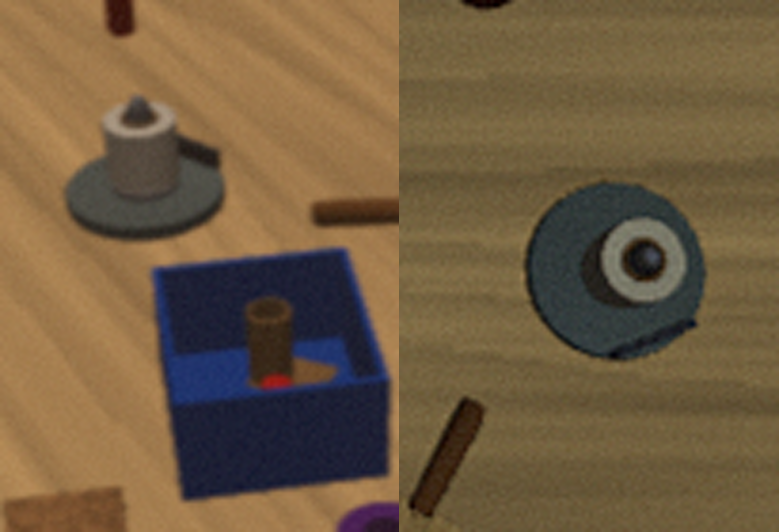

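The roll sits upright and home on the spindle (scene about (272,148)) with the tip showing above it. The core and plug are in the box, and nothing else has moved. Handing in.

```bash
python3 -c "
from bench import env
print(env.close_job())"
```

```text
the job is handed in; nothing more can be done
None
```

The job is handed in, though the hand-in gave no verdict: the core and plug are in the scrap box, and the white roll sits home and upright on the spindle, released.

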